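# Turn the carousel, weigh down the booklet

### The arm

A 6-joint arm with a two-finger parallel gripper is mounted at the origin on a cart in front of the work surface, level with it; the furniture and walls round the work are solid. World frame = base frame: x ahead of the robot, y to its left, z up, the work surface at z = 0. Lengths are in m, angles in rad, forces in N, time in s.
With the tool pointing down it reaches from about 0.325 to 0.775 m from the base axis. Payload 5.5 kg.
Tool frame: the origin (TCP) lies between the finger pads; the fingertips stand 8 mm ahead of it and the grasp point (between the pads) lies 11 mm behind it (tcp_to_tips is the distance from the TCP to the fingertips, in m); z points along the fingers, y is the direction in which the jaws open and shut (so a half turn about z gives the same grasp; the last joint's range is limited). The gripper opens to 88 mm and grips with 3 to 60 N. Pads are 20 mm wide; open, the fingers measure 115 mm over their backs; the gripper's body (75 mm by 178 mm) begins 61 mm behind the grasp point.
Start: joints at [-0.057, 0.091, 1.231, -0, 1.82, -0.057], TCP at [0.6, -0, 0.231] pointing down, gripper open.
Joint ranges: [-2.87, 2.87], [-0.86, 2.18], [0.17, 2.46], [-1.51, 4.65], [0.06, 2.69], [-2.65, 2.65]. Speed limits (rad/s): [2.57, 2.57, 3.01, 3.14, 3.14, 3.14].

### API

Orientations are given as a unit quaternion [w, x, y, z].
In Python, from bench import * gives the robot as it stands. Calls block until the motion is done:
- move_to(position, orientation): joint-space move of the TCP to a pose.
- move_l(position, speed=0.15, orientation=None): straight line of the TCP; orientation=None keeps the orientation; speed is the mean speed in m/s.
- movej(angles): joint-space move.
- gripper_open() and close(): open the fingers fully, or close them until they stop; the grip force is fixed at half the most.
- hold(seconds).
- inverse_kinematics(position, orientation): joint angles nearest the present ones, or None.
- state(): the state.
- get_image(name): name is "scene" or "side" or "wrist"; returns a dict with "frame" (400x640x3 uint8, blue, green, red), "depth" (400x640 float32, m along the optical axis (not along the pixel's ray), 0 where there is no reading), "camera_matrix" (3x3 intrinsics, pixels), "k1" (the pictures are not rectified: a ray, as slopes to the right and down, at radius r is drawn at 1 + k1 r^2 times it, then the intrinsics apply), "view" (4x4, takes a point from world to camera coordinates). Camera axes: x right, y up, looking along -z (the intrinsics and any distortion apply to the point x, -y, -z); pixel columns grow to the right and rows downward; lengths in m; the calibration is good to about 2 mm. A picture is of the moment at which its call begins.
A pose or a line that the arm cannot do raises IKError and nothing moves.
- job_done(): hands the job in, once; it reports no verdict.
The state is a dict: "time": time; "joint_pos": joint angles; "dq": joint speeds; "joint_torque": joint torques, N m; "ee_pos": TCP position; "ee_rot": TCP orientation; "ft_force": force on the tool from outside, world axes, zero at the start; "moment": the same for the moment, N m; "finger_gap": finger opening in m.
Only numpy, scipy, OpenCV 4.12 (cv2) and the standard library are available. Lean on these libraries where they do the work, as an engineer would, in place of code of your own. Each camera call takes 0.05 s, during which the arm holds its last target.

### The job

The freshly glued small cream booklet, left of the big cream pad, needs pressing: turn the covered parts carousel until the square steel weight lies in the middle of the cover's opening, take the weight out there, and set it gently, flat, in the middle of the booklet's cover with its sides square to the booklet's edges. Leave the other three things in the carousel, do not push the booklet about, and do not disturb what stands around.

Things in the scene. Friction and masses are not known exactly. Their poses are not given: they have to be found in the camera images.
- carousel: Fixed part of the carousel: round aluminium plate (364 mm across, 14 to 22 mm above the bench, on a short round foot) with a fixed clear cover on a clear wall (356 mm across, cover top 80 mm above the bench). Cover and wall leave one sector open, 100 degrees wide, from 34 mm off the axis to beyond the rim. Origin: on the bench on the turning axis (z); the opening is centred on -x.
- turntable: Plywood turntable in the carousel, 336 mm across; origin on the axis, 5 mm under its floor. Floor 30 mm, rim lip 38 mm, divider tops 52 mm, hub (44 mm wide) 97 mm above the bench. 4 mm dividers along its +-x and +-y make four 90 degree compartments; +x points to the crank knob. Turns over a full turn either way, friction about 0.08 N m, stays where left, carries its contents along.
- opening (a point): Point in the middle of the cover's opening, at the height of the turntable's floor (30 mm above the bench), 100 mm from the turning axis.
- crank_knob (a point): Centre of the upright black knob (20 mm across; underside 100 mm, top 144 mm above the bench) that spins freely about its own upright axis on a flat crank arm (18 mm wide, top 97 mm up), 55 mm from the turning axis, above the cover. Moving it in a circle turns the turntable. When the weight is in the opening, the knob is at the back, out of the way.
- weight_center (a point): Centre (half-way up) of the square steel weight, 60 x 60 x 30 mm, about 0.6 kg, x and y along its sides, z up. It lies flat in one of the compartments, its centre about 100 mm from the turning axis, at the start under the cover.
- booklet: Closed small booklet with cream covers, left of the big fixed cream pad, 140 mm (its x) by 201 mm (its y) and 11 mm thick, 0.28 kg, lying loose on the bench; origin at the centre of its underside, so the cover's middle is 11 mm above it.
- eraser: Eraser, 22 x 50 x 13 mm, lying in a compartment; origin at the centre of its underside. Stays in the carousel.
- tape_small: Small black tape roll, 54 mm across and 19 mm high, lying in a compartment; origin at the centre of its underside. Stays in the carousel.
- clip: Black bulldog clip, 34 x 32 x 12 mm, lying in a compartment; origin at the centre of its underside. Stays in the carousel.
- pot: White lidded pot, 58 mm across and 59 mm high, standing on the thin cream pad (8.5 mm thick, fixed to the bench) in front of the carousel; origin at the centre of its underside. Not to be moved.
- tape_big: Big roll of tape, 100 mm across and 24 mm high, lying right of the carousel; origin at the centre of its underside. Not to be moved.
- brayer: Ink roller with a black handle, 109 x 172 x 33 mm, lying in front to the right of the carousel; origin under its centre. Not to be moved.

How it is judged:
On the way:
1. the carousel is turned so that the weight, still lying in its compartment, is in the middle of the opening (horizontal distance between weight_center and opening below 0.045 m and height (world z) of weight_center below 0.057 m), for 0.2 s.
At the end, for the whole second after the job is handed in: The weight lies flat on the booklet's cover, its centre within 20 mm of the cover's middle both ways and its sides within about 10 degrees of square to the booklet's edges; the booklet has moved less than 25 mm; the eraser, the small tape roll and the clip are still in the carousel (x of weight_center in the frame of booklet between -0.02 and 0.02 m and y of weight_center in the frame of booklet between -0.02 and 0.02 m and z of weight_center in the frame of booklet between 0.021 and 0.031 m and angle between weight_center's own z axis and vertical below 0.08 rad and (angle between the x axis of weight_center and the x axis of booklet, either way round below 0.17 rad or angle between the x axis of weight_center and the y axis of booklet, either way round below 0.17 rad) and distance of booklet from where it was at the start of the episode below 0.025 m and horizontal distance between each of eraser, tape_small, clip and carousel below 0.165 m and height (world z) of each of eraser, tape_small, clip below 0.07 m); the robot touches nothing.
It fails at once if the weight is dropped or slammed onto the booklet (as if let go more than about 13 mm above it) (horizontal distance between weight_center and booklet below 0.1 m and z of weight_center in the frame of booklet below 0.045 m and linear speed of weight above 0.5 m/s).
It fails at once if the white pot that stands by is knocked away (distance of pot from where it was at the start of the episode above 0.03 m).
It fails at once if the big tape roll that stands by is knocked away (distance of tape_big from where it was at the start of the episode above 0.03 m).
It fails at once if the ink roller that stands by is knocked away (distance of brayer from where it was at the start of the episode above 0.03 m).
It also fails if it takes over 54 s, if anything falls off the work surface, if the arm or the gripper's body presses on something with over 40 N, if the wrist force passes 120 N, or if a joint passes its speed limit or range.

## Working session

There is one attempt and no reset: what is moved stays moved. The work goes in short steps, each a Python script; the robot and the scene stay as the last script left them, time stands still between calls to the robot, and variables do not carry over. Pictures are saved under pics/ and viewed, and the job is handed in when it is done.

```bash
ls; mkdir -p pics; cat > h.py <<'E'
from bench import *
import numpy as np, cv2
def snap(name,fn):
    im=get_image(name); cv2.imwrite('pics/'+fn+'.png',im['frame']); np.savez('pics/'+fn+'.npz',**{k:np.array(v) for k,v in im.items()}); return im
def load(fn): 
    return dict(np.load('pics/'+fn+'.npz'))
def ray(im,u,v):
    K=im['camera_matrix'];k1=float(im['k1'])
    p=cv2.undistortPoints(np.array([[[u,v]]],float),K,np.array([k1,0,0,0.]))[0,0]
    V=im['view'];R=V[:3,:3];t=V[:3,3]
    d=R.T@np.array([p[0],-p[1],-1.]);o=-R.T@t
    return o,d
def onz(im,u,v,z):
    o,d=ray(im,u,v);s=(z-o[2])/d[2];return o+s*d
def pt(im,u,v):
    o,d=ray(im,u,v);return o+d*float(im['depth'][int(v),int(u)])
def proj(im,P):
    V=im['view'];c=V[:3,:3]@np.array(P)+V[:3,3]
    x,y=c[0]/-c[2],-c[1]/-c[2];f=1+float(im['k1'])*(x*x+y*y);K=im['camera_matrix']
    return K[0,0]*x*f+K[0,2],K[1,1]*y*f+K[1,2]
E
python3 - <<'E'
from h import *
for n in ['scene','side','wrist']:
    im=snap(n,n+'0'); print(n,im['k1'],im['camera_matrix'].tolist(),im['view'].round(3).tolist())
print(state())
E
```

```text
pics
scene -0.07837022547981032 [[436.8378080087479, 0.0, 321.1640821620195], [0.0, 436.8378080087479, 205.40719457676747], [0.0, 0.0, 1.0]] [[0.663, -0.748, -0.009, -0.37], [0.315, 0.269, 0.91, -0.238], [-0.679, -0.606, 0.414, -1.127], [0.0, 0.0, 0.0, 1.0]]
side -0.012957485647654353 [[368.3849313221797, 0.0, 312.64845656104956], [0.0, 368.3849313221797, 196.71426805505797], [0.0, 0.0, 1.0]] [[-0.877, -0.48, -0.004, 0.42], [0.169, -0.317, 0.933, -0.184], [-0.45, 0.818, 0.359, -1.03], [0.0, 0.0, 0.0, 1.0]]
wrist -0.01742238700060109 [[321.5310419980561, 0.0, 311.70437460294914], [0.0, 321.5310419980561, 194.1333719814356], [0.0, 0.0, 1.0]] [[1.0, 0.0, -0.001, -0.6], [-0.0, 0.961, -0.278, 0.034], [0.001, 0.278, 0.961, -0.39], [0.0, 0.0, 0.0, 1.0]]
{'time': 0.15, 'joint_pos': array([-5.67284286e-02,  9.16961792e-02,  1.23162212e+00, -9.59670629e-06,
        1.81980970e+00, -5.66952351e-02]), 'dq': array([ 0.00139947, -0.00094104, -0.00227657,  0.00138727, -0.00191884,
        0.00159194]), 'joint_torque': array([ 1.35033202e-03, -4.47044814e+01, -4.06907630e+01,  6.99103042e-02,
        2.74600578e-02, -1.16549641e-04]), 'ee_pos': array([ 5.99779263e-01, -9.47887453e-06,  2.29753215e-01]), 'ee_rot': array([-5.69627392e-04,  7.07119142e-01,  7.07094003e-01, -5.14658036e-04]), 'ft_force': array([ 0.5326826 , -0.46974143,  0.17196875]), 'moment': array([-0.02376372, -0.0091994 ,  0.03461332]), 'finger_gap': 0.08791362375101135}
```

```bash
sleep 1; ls . pics
```

```text
.:
h.py
pics

pics:
scene0.npz
scene0.png
side0.npz
side0.png
wrist0.npz
wrist0.png
```

View pics/scene0.png

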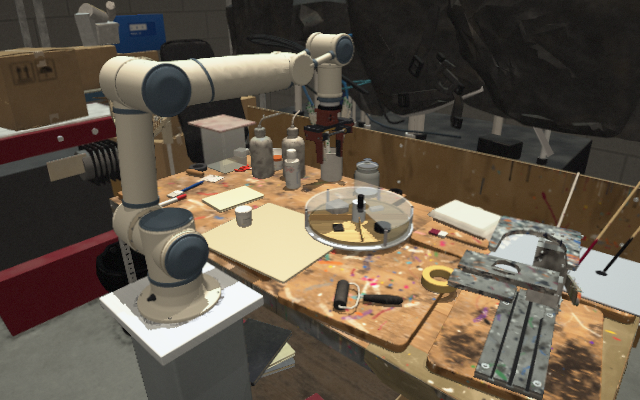

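View pics/side0.png

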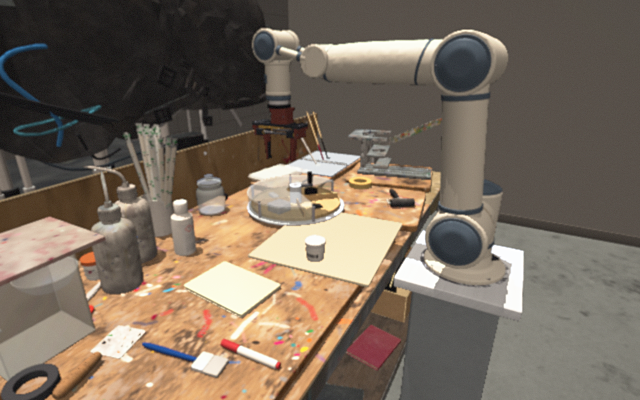

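View pics/wrist0.png

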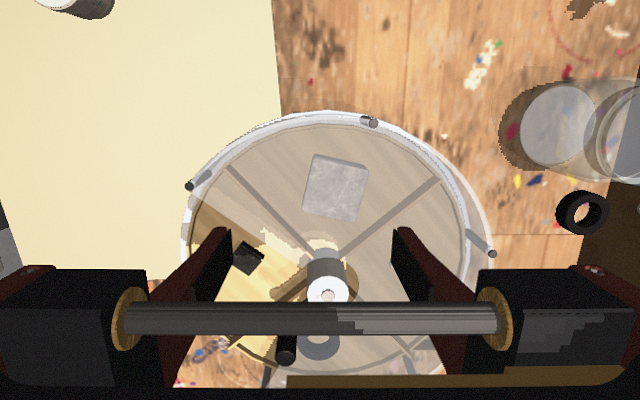

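The wrist view (image up = +y, right = +x) shows the weight at about (335,188) under the cover, the hub at (328,292) and the knob near (287,348). The uncovered bright sector is at lower left. In the side view the booklet is at (232,287) and the pot at (315,248).

```bash
cat > m.py <<'E'
from h import *
w=load('wrist0');s=load('scene0');d=load('side0')
print('hub w',onz(w,328,292,.097),pt(w,328,292))
print('weight top w',onz(w,337,183,.06), pt(w,337,183))
for c in [(314,154),(369,167),(357,222),(303,211)]: print('wc',onz(w,*c,.06))
print('knob scene',onz(s,361,199,.144),'side',onz(d,310,178,.144))
print('clip?',pt(w,247,258))
# booklet corners side cam z=.011
for c in [(228,262),(280,288),(247,312),(186,287)]: print('bk',onz(d,*c,.011),pt(d,*c))
print('pot',onz(d,316,240,.067))
for n,im in (('w',w),('s',s),('d',d)):
  g=im['frame']
for im,fn,box in ((s,'cs',(190,170,450,270)),(d,'cd',(170,150,430,320))):
  a=im['frame'][box[1]:box[3],box[0]:box[2]]; cv2.imwrite('pics/'+fn+'.png',cv2.resize(a,None,fx=3,fy=3,interpolation=cv2.INTER_CUBIC))
E
python3 m.py
```

```text
hub w [ 0.61643562 -0.11050778  0.097     ] [ 0.61635616 -0.10959845  0.09839579]
weight top w [ 0.62601995 -0.00541937  0.06      ] [ 6.24448050e-01 -4.70917729e-04  7.96358755e-02]
wc [0.60211453 0.02478857 0.06      ]
wc [0.65838577 0.01146007 0.06      ]
wc [ 0.64845983 -0.04859242  0.06      ]
wc [ 0.59054068 -0.03611578  0.06      ]
knob scene [ 0.5475636  -0.17277702  0.144     ] side [ 0.53123446 -0.07793986  0.144     ]
clip? [ 0.52319785 -0.10209835  0.03944449]
bk [0.56764492 0.32429427 0.011     ] [ 5.81329694e-01  3.09956343e-01 -5.24389212e-04]
bk [0.37390812 0.35787277 0.011     ] [0.3825217  0.34551599 0.00053713]
bk [0.38841373 0.46869354 0.011     ] [0.39550185 0.46058738 0.00266615]
bk [0.58026902 0.46508002 0.011     ] [0.58216779 0.46354452 0.00943232]
pot [0.3645424  0.18871096 0.067     ]
```

View pics/cs.png

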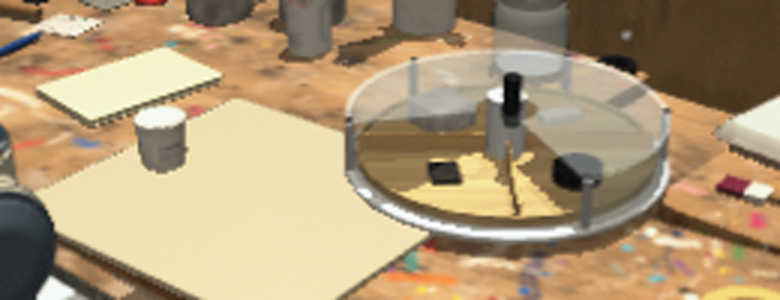

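View pics/cd.png

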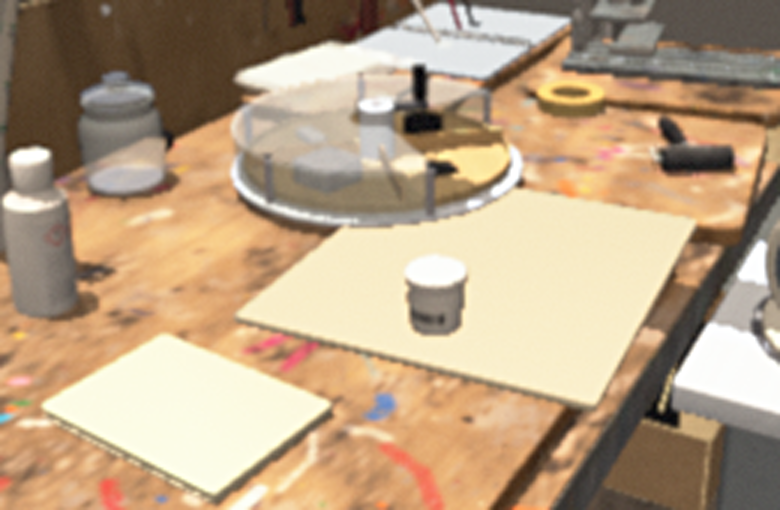

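```bash
cat > m2.py <<'E'
from h import *
from scipy.optimize import least_squares
w=load('wrist0');s=load('scene0');d=load('side0')
def tri(obs):
    A=[];b=[]
    M=np.zeros((3,3));v=np.zeros(3)
    for im,u in obs:
        o,dd=ray(im,*u);dd=dd/np.linalg.norm(dd);P=np.eye(3)-np.outer(dd,dd);M+=P;v+=P@o
    return np.linalg.solve(M,v)
k=tri([(s,(360.7,195)),(d,(309.7,172.7))]);print('knob',k)
print(onz(s,360.7,195,.144),onz(d,309.7,172.7,.144), 'wrist knob bottomish',onz(w,286,355,.100),onz(w,288,340,.144))
hub=onz(w,328,292,.097);print('hub s',onz(s,190+507/3,170+96/3,.097),'d',onz(d,170+377/3,150+103/3,.097))
for n,p in (('postL w',onz(w,188,186,.08)),('post2 w',onz(w,372,121,.08)),('post3 w',onz(w,492,254,.08)),('postR s top',onz(s,190+587/3,170+182/3,.08)),('postL s top',onz(s,190+348/3,170+118/3,.08)),('postd',onz(d,170+430/3,150+168/3,.08)),('postd2',onz(d,170+266/3,150+155/3,.08))):
    v=p-hub;print(n,p,np.hypot(v[0],v[1]),np.degrees(np.arctan2(v[1],v[0])))
for c in [(165,335),(332,408),(215,490),(43,406)]: print('bk',onz(d,170+c[0]/3,150+c[1]/3,.011))
for c in [(168,48),(222,78),(92,121),(36,92)]: print('bks',onz(s,190+c[0]/3,170+c[1]/3,.011))
E
python3 m2.py
python3 - <<'E'
import cv2
a=cv2.imread('pics/wrist0.png')[90:400,150:530];cv2.imwrite('pics/cw.png',cv2.resize(a,None,fx=1.9,fy=1.9,interpolation=cv2.INTER_CUBIC))
E
```

```text
knob [ 0.57426467 -0.15057465  0.13963812]
[ 0.57191771 -0.15338029  0.144     ] [ 0.56228059 -0.13149204  0.144     ] wrist knob bottomish [ 0.5721184  -0.18650396  0.1       ] [ 0.578646   -0.12922172  0.144     ]
hub s [ 0.61065734 -0.11908972  0.097     ] d [ 0.6116313  -0.11271071  0.097     ]
postL w [ 0.47881762 -0.00341893  0.08      ] 0.17437527710160114 142.1113668557797
post2 w [0.65545666 0.05861444 0.08      ] 0.17356545534084453 77.00768805004121
post3 w [ 0.78811023 -0.07668013  0.08      ] 0.17497565441348387 11.147050392476194
postR s top [ 0.52704579 -0.2808742   0.08      ] 0.19239350488061152 -117.68561813024186
postL s top [ 0.48283108 -0.00078651  0.08      ] 0.1728841491530933 140.60582261955773
postd [0.47335664 0.00446325 0.08      ] 0.18354817475206553 141.2164051879923
postd2 [0.65524922 0.05805551 0.08      ] 0.17297421301685575 77.03301696575753
bk [0.57614388 0.32688976 0.011     ]
bk [0.37709432 0.35006334 0.011     ]
bk [0.39595341 0.47795915 0.011     ]
bk [0.58930561 0.46195841 0.011     ]
bks [0.5940527  0.44693665 0.011     ]
bks [0.57240062 0.3111923  0.011     ]
bks [0.38105715 0.33255098 0.011     ]
bks [0.38714375 0.4594839  0.011     ]
```

View pics/cw.png

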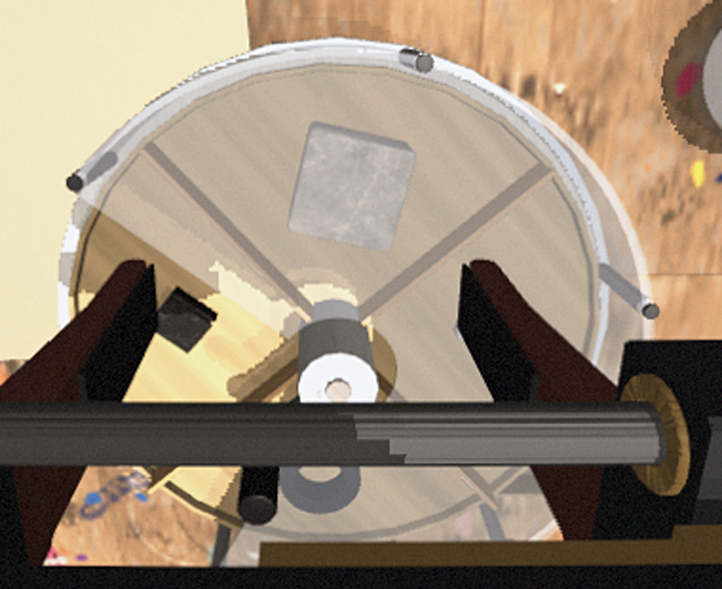

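```bash
cat >> h.py <<'E'
C=np.array([.614,-.113])
def q(deg):
    a=np.radians((deg+90)/2); return [0.,float(np.cos(a)),float(np.sin(a)),0.]
def st(t=''):
    s=state(); print(t,'t',round(s['time'],2),s['ee_pos'].round(4),'F',s['ft_force'].round(1),'gap',round(s['finger_gap'],4),'j',s['joint_pos'].round(2))
E
python3 - <<'E'
from h import *
k=np.array([.574,-.1505]);a0=np.degrees(np.arctan2(*(k-C)[::-1]))%360;print(a0)
move_to([k[0],k[1],.20],q(a0-270)); st()
move_l([k[0],k[1],.116],.12);st('down')
close();st('grip')
E
```

```text
223.15238973400537
 t 0.82 [ 0.5741 -0.15    0.2001] F [ 0.2  1.2 -0.1] gap 0.0877 j [-0.31  0.07  1.31  0.    1.76  0.5 ]
down t 1.67 [ 0.5745 -0.1504  0.117 ] F [-0.1  0.3 -0.2] gap 0.0881 j [-0.31  0.08  1.44  0.    1.62  0.5 ]
grip t 2.73 [ 0.5741 -0.1506  0.116 ] F [ 0.6 -1.1 -0.9] gap 0.0198 j [-0.31  0.08  1.44 -0.    1.62  0.5 ]
```

```bash
python3 - <<'E'
from h import *
a0=223.15
for d in np.linspace(0,107,9)[1:]:
    a=np.radians(a0+d); p=C+.055*np.array([np.cos(a),np.sin(a)])
    move_l([p[0],p[1],.116],.05,q(a0+d-270)); st(round(d))
    if np.linalg.norm(state()['ft_force'])>35: print('STOP');break
E
```

```text
13 t 3.13 [ 0.5838 -0.1592  0.116 ] F [ 0.3 -1.4  0.1] gap 0.0193 j [-0.32  0.11  1.41 -0.    1.62  0.26]
27 t 3.54 [ 0.5949 -0.1652  0.116 ] F [-1.  -2.9  0.7] gap 0.0195 j [-0.33  0.15  1.38 -0.    1.62  0.03]
40 t 3.95 [ 0.6074 -0.1686  0.116 ] F [-0.1 -5.  -0.4] gap 0.0195 j [-0.32  0.18  1.34 -0.    1.62 -0.2 ]
54 t 4.36 [ 0.6206 -0.1689  0.116 ] F [ 1.6 -5.7 -0.5] gap 0.0194 j [-0.32  0.21  1.3  -0.    1.63 -0.43]
67 t 4.77 [ 0.6335 -0.1662  0.116 ] F [ 4.2 -7.8 -1. ] gap 0.0193 j [-0.31  0.24  1.26 -0.    1.63 -0.65]
80 t 5.17 [ 0.6455 -0.1604  0.116 ] F [ 6.4 -7.6 -3. ] gap 0.0194 j [-0.29  0.27  1.23 -0.    1.63 -0.87]
94 t 5.58 [ 0.656  -0.1518  0.1161] F [ 8.6 -7.3 -3.1] gap 0.0194 j [-0.28  0.29  1.21 -0.    1.64 -1.09]
107 t 5.99 [ 0.6641 -0.1407  0.1161] F [11.5 -5.  -4.6] gap 0.0193 j [-0.26  0.3   1.19  0.    1.64 -1.31]
```

```bash
python3 - <<'E'
from h import *
gripper_open(); p=state()['ee_pos']; move_l([.6641,-.1407,.20],.15); st('up')
move_to([.50,-.135,.24],q(94.5)); st('view')
snap('wrist','wrist1');snap('scene','scene1');snap('side','side1')
E
```

```text
up t 7.83 [ 0.6639 -0.1406  0.199 ] F [-0.2 -0.4 -1. ] gap 0.0879 j [-0.26  0.31  1.04  0.    1.79 -1.31]
view t 8.55 [ 0.5001 -0.135   0.2389] F [-0.   0.5 -0.1] gap 0.0874 j [-0.33 -0.13  1.43  0.    1.84 -1.98]
```

View pics/wrist1.png

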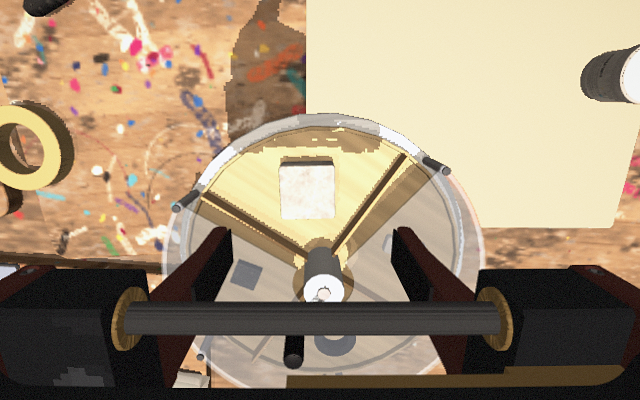

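View pics/scene1.png

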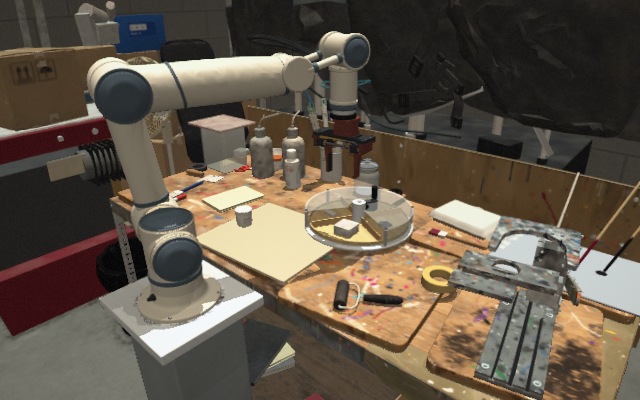

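The weight is now open to view at about (307,192) in the wrist picture, between the posts at (183,206) and (435,165). The knob is at the back at (293,345). I'll measure its top face next.

```bash
python3 - <<'E'
from h import *
w=load('wrist1');f=w['frame']
hsv=cv2.cvtColor(f,cv2.COLOR_BGR2HSV)
m=((hsv[...,1]<45)&(hsv[...,2]>150)).astype(np.uint8); roi=np.zeros_like(m);roi[145:230,265:350]=1;m*=roi
n,l,s,c=cv2.connectedComponentsWithStats(m);i=1+np.argmax(s[1:,4]);print(s[i])
ct=max(cv2.findContours((l==i).astype(np.uint8),0,2)[0],key=cv2.contourArea)
P=np.array([onz(w,*x[0],.06)[:2] for x in ct],np.float32)
r=cv2.minAreaRect(P*1000);print(r)
print('depth pts',pt(w,307,195),'hub',onz(w,323,291,.097))
o=np.array(r[0])/1000-C;print('r,ang',np.hypot(*o),np.degrees(np.arctan2(o[1],o[0])))
print('opening',C+.1*np.array([np.cos(np.radians(191)),np.sin(np.radians(191))]))
cv2.imwrite('pics/c1.png',cv2.resize(f[140:240,250:370],None,fx=5,fy=5))
E
```

```text
[ 279  165   56   55 2887]
((519.066650390625, -138.70074462890625), (59.88005065917969, 58.276344299316406), 5.490219593048096)
depth pts [ 0.52164097 -0.13842214  0.06026384] hub [ 0.61444638 -0.11433281  0.097     ]
r,ang 0.09835074551083008 -164.8517635828437
opening [ 0.51583728 -0.1320809 ]
```

View pics/c1.png

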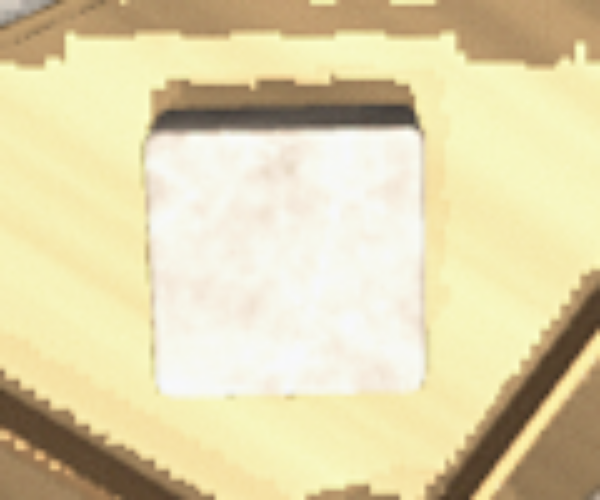

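```bash
python3 - <<'E'
from h import *
x,y=.519,-.1387
move_to([x,y,.12],q(95.5)); move_l([x,y,.042],.1); st('down')
close(); st('grip')
move_l([x,y,.075],.08); hold(.2); st('lift')
move_l([x,y,.24],.2); st('up')
move_to([.47,.39,.29],q(83.5)); st('over')
snap('wrist','wrist2');snap('side','side2');snap('scene','scene2')
E
```

```text
down t 10.19 [ 0.5195 -0.1389  0.0429] F [0.4 0.2 0.2] gap 0.0879 j [-0.32 -0.03  1.69 -0.    1.48 -1.99]
grip t 10.74 [ 0.5191 -0.1386  0.0423] F [-0.1  0.7  1.1] gap 0.06 j [-0.32 -0.03  1.69  0.    1.48 -1.99]
lift t 11.51 [ 0.5186 -0.1386  0.0742] F [-0.5  0.5 -6.9] gap 0.0598 j [-0.32 -0.05  1.65  0.    1.54 -1.99]
up t 12.48 [ 0.5186 -0.1386  0.2383] F [ 0.4 -1.  -6.7] gap 0.0599 j [-0.32 -0.08  1.38  0.    1.84 -1.99]
over t 14.41 [0.4706 0.389  0.2898] F [-0.2 -0.9 -6.9] gap 0.0597 j [ 0.64  0.14  1.07 -0.    1.93 -0.82]
```

View pics/wrist2.png

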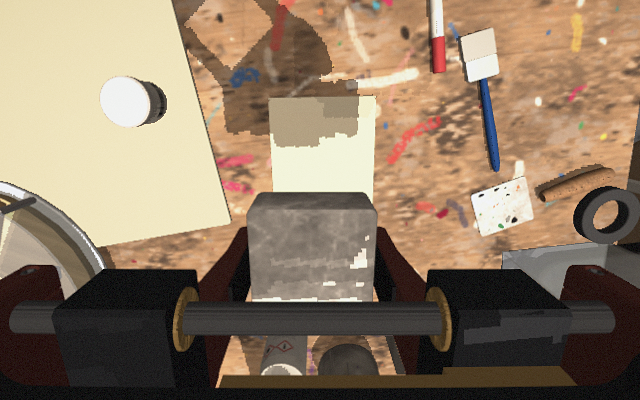

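View pics/side2.png

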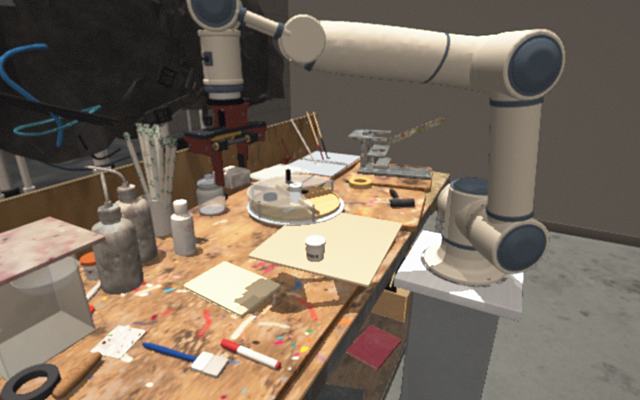

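```bash
python3 - <<'E'
from h import *
w=load('wrist2')
cv2.imwrite('pics/c2.png',cv2.resize(w['frame'][80:220,240:400],None,fx=4.5,fy=4.5,interpolation=cv2.INTER_CUBIC))
A=onz(w,269.5,98,.011);B=onz(w,376,97,.011);print(A,B,np.linalg.norm(A-B))
L=[onz(w,u,v,.011)[:2] for u,v in ((269.5,98),(272,190))];R=[onz(w,u,v,.011)[:2] for u,v in ((376,97),(373.5,190))]
for a,b in (L,R): print(a,b,np.degrees(np.arctan2(b[1]-a[1],b[0]-a[0])))
print(np.degrees(np.arctan2(*(B-A)[:2][::-1])))
# weight in hand: near-top edge corners vs far
E
```

```text
[0.38508871 0.34388601 0.011     ] [0.39956178 0.48061819 0.011     ] 0.13749603425701226
[0.38508871 0.34388601] [0.50743288 0.32883648] -7.012714697671255
[0.39956178 0.48061819] [0.5236547  0.46964582] -5.052986246932129
83.95775481627827
```

View pics/c2.png

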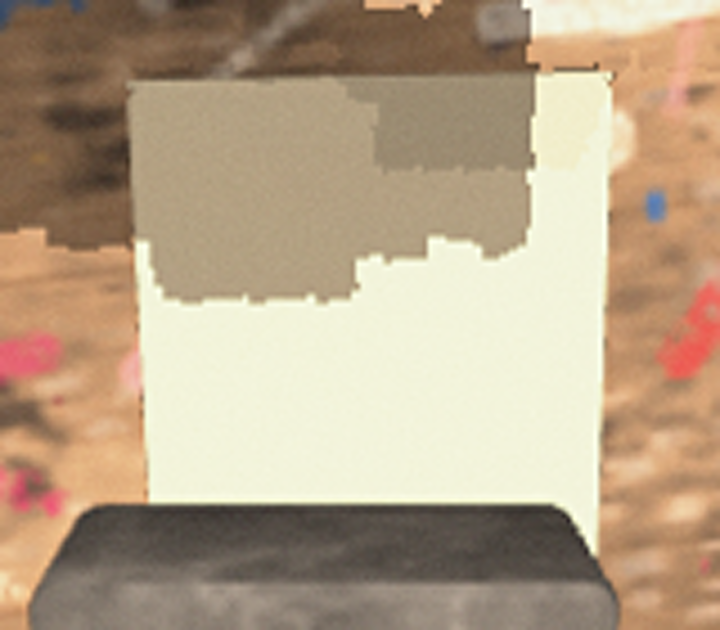

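```bash
python3 - <<'E'
from h import *
for fn,roi in (('side0',(180,258,285,320)),('scene0',(195,180,270,215))):
    w=load(fn);f=w['frame'];hsv=cv2.cvtColor(f,cv2.COLOR_BGR2HSV)
    x0,y0,x1,y1=roi
    seed={'side0':(232,287),'scene0':(233,198)}[fn]
    print(f[seed[1],seed[0]],hsv[seed[1],seed[0]])
    m=np.zeros((402,642),np.uint8)
    cv2.floodFill(f.copy(),m,seed,0,(25,25,25),(25,25,25),4|cv2.FLOODFILL_FIXED_RANGE|cv2.FLOODFILL_MASK_ONLY|(255<<8))
    m=m[1:-1,1:-1]; print(m.astype(bool).sum(), cv2.boundingRect(m))
    ct=max(cv2.findContours(m,0,1)[0],key=cv2.contourArea)
    P=np.array([onz(w,*x[0],.011)[:2] for x in ct],np.float32)
    print(fn,cv2.minAreaRect(P*1000))
    h=proj(w,[*C,.097]);print('hub proj',h)
E
```

```text
[230 252 252] [ 30  22 252]
2564 (185, 262, 94, 52)
side0 ((488.9796142578125, 402.9202575683594), (137.30050659179688, 199.03623962402344), 84.57193756103516)
hub proj (np.float64(295.1593402727571), np.float64(184.2124562949441))
[205 243 246] [ 28  43 246]
692 (203, 186, 60, 24)
scene0 ((489.4277038574219, 400.9084777832031), (134.54248046875, 196.6634979248047), 84.1847152709961)
hub proj (np.float64(358.13232471064987), np.float64(201.19468450018655))
```

```bash
python3 - <<'E'
from h import *
x,y=.4905,.402
move_to([x,y,.10],q(84.2)); move_l([x,y,.032],.08); hold(.2); f0=state()['ft_force'][2]; st('near')
z=.032
while z>.0195:
    z-=.0015; move_l([x,y,z],.02); hold(.05); f=state()['ft_force'][2]
    if f-f0>2.5: break
st('contact %.4f'%z)
snap('wrist','wrist3')
E
```

```text
near t 16.55 [0.4908 0.4023 0.0329] F [-0.2 -0.4 -7.2] gap 0.0599 j [ 0.63  0.23  1.43 -0.    1.48 -0.84]
contact 0.0215 t 18.65 [0.4908 0.4022 0.0233] F [-3.9 -1.9  5.2] gap 0.0599 j [ 0.63  0.24  1.44 -0.    1.46 -0.84]
```

View pics/wrist3.png

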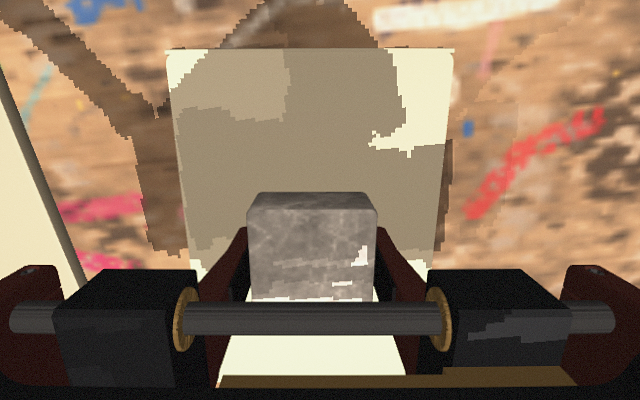

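The weight is on the cover, with the force rising from -7 N to +5 N. It sits centred between the booklet's side edges, at columns about 247–377 against 180–440. I'll release it and check.

```bash
python3 - <<'E'
from h import *
gripper_open(); st('open')
move_l([.4908,.4022,.10],.08); move_l([.43,.398,.30],.2); st('up')
w=snap('wrist','wrist4'); snap('side','side4'); snap('scene','scene4')
E
```

```text
open t 19.33 [0.4905 0.402  0.0214] F [-0.2  0.8 -0. ] gap 0.0877 j [ 0.63  0.24  1.44  0.    1.46 -0.84]
up t 21.66 [0.43   0.3978 0.2983] F [-0.5 -0.2 -0.4] gap 0.0876 j [ 0.69  0.08  1.12 -0.    1.94 -0.78]
```

View pics/wrist4.png

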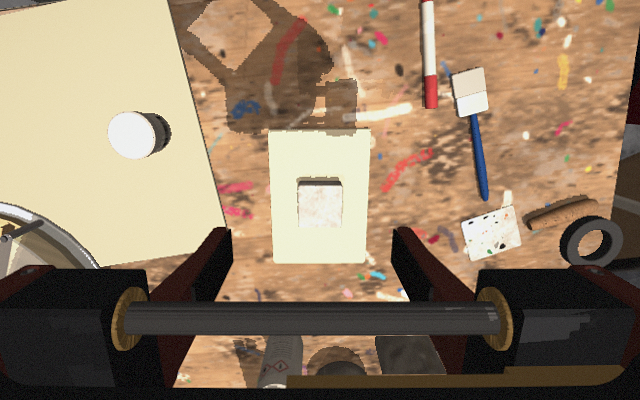

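View pics/side4.png

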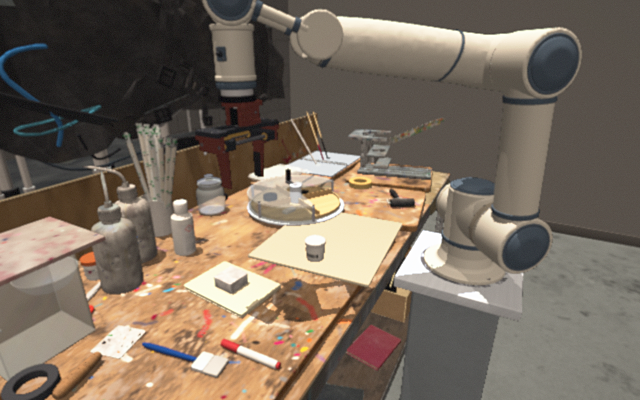

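```bash
python3 - <<'E'
from h import *
w=load('wrist4')
bk=np.array([onz(w,*c,.011)[:2]*1000 for c in ((268.5,129),(370,129),(365.5,263),(273.5,264))],np.float32)
wt=np.array([onz(w,*c,.041)[:2]*1000 for c in ((298,183),(342.5,183),(341.5,229),(299.5,228.5))],np.float32)
print(cv2.minAreaRect(bk),bk.mean(0));print(cv2.minAreaRect(wt),wt.mean(0))
print('weight height',pt(w,320,205))
E
```

```text
((491.81768798828125, 402.79412841796875), (140.23326110839844, 202.4737548828125), 84.2155532836914) [491.30896 402.05353]
((490.7582702636719, 402.59393310546875), (58.63800048828125, 65.42242431640625), 84.50971984863281) [490.6001  402.84528]
weight height [0.48877827 0.40251301 0.04058676]
```

Centre offset is about 1 mm, angle difference about 0.3°, and the top is at 41 mm, so the weight is flat. I'm handing in.

```bash
python3 - <<'E'
from h import *
job_done(); st('done')
E
```

```text
the job is handed in; nothing more can be done
the job is handed in; nothing more can be done
```

I finished the job and handed it in at about 22 s of the 54 s allowed. The square steel weight lies flat in the middle of the booklet's cover.

- **Carousel:** I gripped the crank knob and turned it about 107°. That put the weight about 7 mm from the middle of the opening, and the side force stayed under about 13 N.
- **Pick and place:** I lifted the weight out with jaws across the opening. Then I lowered it in 1.5 mm steps until the wrist force showed contact, and only then let go.
- **Final picture of the booklet:** The weight's centre is about 1 mm from the cover's middle, with its sides about 0.3° off square. Its top is 41 mm above the bench, as expected. The booklet is within about 3 mm of where it was measured at the start, which is about the camera accuracy. The gripper was clear, about 0.3 m up.
- **Not measured:** The pot, big tape roll and ink roller look undisturbed in the last pictures. I did not re-measure them, nor check the eraser, small tape roll and clip one by one after the turn. The gripper reached into the carousel only for the weight.

One check disagreed: my first hand-picked booklet corners differed by up to about 17 mm between the side and scene cameras. Outlining the booklet in both pictures brought them within 2 mm, and I used that result.

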